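Prop the parts-bin flap and fetch a circuit breaker

ROBOT

A 6-joint arm with a two-finger parallel gripper is mounted at the origin on the work surface. World frame = base frame: x ahead of the robot, y to its left, z up, the work surface at z = 0. Lengths are in m, angles in degrees, forces in N, time in s.
With the tool pointing down it reaches from about 0.325 to 0.9 m from the base axis. Payload 6.1 kg.
Tool frame: the origin (TCP) lies at the very end of the fingers, on their centre line; the grasp point (between the pads) lies 19 mm behind it; z points along the fingers, y is the line along which they close (so a half turn about z gives the same grasp; the last joint's range is limited). The gripper opens to 85 mm and grips with 20 to 120 N. Pads are 22 mm wide; open, the fingers measure 114 mm over their backs; the gripper's body (76 mm by 85 mm) begins 54 mm behind the grasp point. The pads swing forward as they close: fully open they stand 13 mm farther back than shut.
Start: joints at [-73.058, 12.628, 87.462, -0, 79.91, -7.225], TCP at [0.256, -0.57, 0.231] pointing down, gripper open.
Joint ranges: [-170.65, 170.65], [-52.31, 119.04], [5.05, 147.46], [-71.25, 251.25], [11.57, 151.72], [-153.62, 153.62]. Speed limits (degrees/s): [147.25, 147.25, 172.46, 180, 180, 180].

INTERFACE

Orientations are given as a 3x3 rotation matrix whose columns are the frame's x, y, z axes.
In Python, from bench import bot gives the robot as it stands.
- The arm moves only by the shell command python3 -m jog 'ROWS' [FORCE]. ROWS is a JSON object of lists of equal length, an entry for each row: "slide": the shift along the tool's x, y, z in mm, a list of three; "angular": the turn, a rotation vector about the tool's x, y, z in degrees, a list of three; "claw": the closure in counts, from 0 (fully open) to 255 (shut). In form: {"slide": [[tx, ty, tz], ...], "angular": [[ax, ay, az], ...], "claw": [claw, ...]}. A call has 1 to 12 rows; each row is the pose to reach, as a shift and turn from the pose commanded when the call began, along the tool's axes at that moment; what a row does not reach only later rows make up. A row lasts 1/10 s, in which the tool goes at most 50 mm and 8.59 degrees, less where a joint would pass 70% of its speed; a pose out of reach is approached as far as the arm can. A call with a gripper value outside its range is refused whole. The fingers move at their own pace and stop on an object; FORCE is the grip in N (left out, the last holds). Time passes only in rows, so rows that repeat a pose let the fingers close. It gives the time, the measured TCP pose, the force, the opening and the grip force at its end, in the units of the state.
- bot.observe(): the state, without advancing time (a new reading comes with each control period).
- bot.read_camera(name): name is "scene" or "top"; returns a dict with "img" (384x512x3 uint8, red, green, blue), "K" (3x3 intrinsics, pixels), "R" (3x3) and "t" (3): a world point X has camera coordinates R X + t. Camera axes: x right, y down, z forward; pixel columns grow to the right and rows downward; lengths in m; the calibration is good to about 2 mm. A picture is of the moment at which its call begins. There is no depth.
- bot.job_done(): hands the job in; it is judged then, once.
The state is a dict: "time": time; "joint_positions": joint angles; "qvel": joint speeds; "tau": joint torques, N m; "tcp_pos": TCP position; "ee_rot": TCP orientation; "force": force on the tool from outside, world axes, zero at the start; "wrist_torque": the same for the moment, N m; "finger_gap": finger opening in m; "gripper_force": force on a finger pad.
Only numpy, scipy, OpenCV 4.12 (cv2) and the standard library are available. Lean on these libraries where they do the work, as an engineer would, in place of code of your own. Each camera call takes 0.05 s, during which the arm holds its last target. There are 200 camera calls.

TASK

Stand the orange bar upright in the yellow-walled pocket beside the grey parts bin, so that on its way down it pushes the steel lever down and keeps the bin's sprung clear flap propped open. Then take the white circuit breaker with the blue toggle out of the bin and set it down, toggle up, on the floor of the green tray; leave the flap propped.

Things in the scene. Friction and masses are not known exactly. Their poses are not given: they have to be found in the camera images.
- prop_c (a point): Centre of the orange plastic prop bar: 36 x 36 mm square, 100 mm tall, about 0.18 kg, loose, standing upright on the table (this point is 50 mm above its underside). z runs up the bar, x and y are square to its faces. A black lamp holder and a short grey stub stand in similar places; they are not the prop.
- pocket (a point): Centre of the prop pocket's floor, 4 mm above the table; fixed to the bin, same axes. 56 x 56 mm inside, yellow walls 26 mm high: 10 mm of play round the bar. The lever slopes over it and, pushed down by the bar's foot, drops into the slot in the -x side and then presses on the bar's -x face. Fingers on the bar's +y and -y faces stay clear of lever and hinge rod.
- bin: Fixed grey open-topped bin; origin under its centre, on the table. 180 (x) x 256 (y) mm, 82 mm high, walls and floor 3 mm. x points to the hinge side. The flap's hinge line runs along y at x = +90 mm, 86 mm above the table; its 10 mm steel rod runs on to the lever at y = -240 mm. The pocket is at x = +138, y = -240 mm.
- lever_tip (a point): Tip of the steel lever that opens the flap, a 10 mm thick rod, 80 mm long from the hinge line. Flap closed: it rises away from the bin at 30 degrees, the tip above the pocket (21 mm in +x from its centre), about 130 mm above the table. Pushing it down takes about 5 to 10 N.
- flap (a joint): Angle (rad) of the clear, red-edged flap, 178 mm from hinge to free edge, 252 mm wide: 0 closed and level on the bin, positive opening upward, about 1.65 when propped by the bar standing in the pocket; it then stands upright on the hinge line, up to 265 mm above the table: go round it. A spring and its weight shut it when let go.
- breaker_c (a point): Centre of the wanted breaker: white, BLUE toggle, 82 (x) x 36 (y) mm, 0.2 kg, loose, toggle up (z) on the bin floor, x within 7 degrees of the bin's. Point 31 mm above its underside. Ends 46 mm tall, the middle 46 mm of its length 62 mm, toggle to 71 mm. Take it across the 36 mm. A like one with a black toggle lies about 108 mm beside it in y, on either side.
- tray_in (a point): Centre of the inner floor of the fixed green tray: 170 (x) x 210 (y) mm outside, 4 mm walls and floor, rim 18 mm above the table, this point 4 mm above the table. x and y along its sides.
There are look-alikes about, which are no part of the job. What is meant by the part that bears prop_c is not pink, and is the larger of those in its own colour.

How it is judged:
By the outcome, as a careful person would: the job done as asked, in the order asked, and still so for the second after the job is handed in, with the robot touching nothing.
It also fails if it takes over 70 s, if anything falls off the work surface, if the arm or the gripper's body presses on something with over 40 N, if the wrist force passes 120 N, or if a joint passes its speed limit or range.

## Working session

There is one attempt and no reset: what is moved stays moved. The work goes in short steps, Python scripts to look and compute and a shell command to move; the robot and the scene stay as the last step left them, time stands still between calls to the robot, and variables do not carry over. Pictures are saved under pics/ and viewed, at most 10 in all, crops included, and the job is handed in when it is done.

```bash
mkdir -p pics; python3 - <<'E'
from bench import bot
import cv2,numpy as np
for n in("scene","top"):
    c=bot.read_camera(n);cv2.imwrite(f"pics/{n}0.png",cv2.resize(c["img"][:,:,::-1],(800,600),interpolation=cv2.INTER_CUBIC))
    print(n,c["K"].tolist(),c["R"].round(4).tolist(),c["t"].round(4).tolist(),(-c["R"].T@c["t"]).round(3))
s=bot.observe();print(s)
E
```

```text
scene [[361.0913553316658, 0.0, 260.95527519456476], [0.0, 361.0913553316658, 193.4210297821374], [0.0, 0.0, 1.0]] [[0.6926, 0.7213, 0.0065], [0.4386, -0.414, -0.7977], [-0.5727, 0.5553, -0.6031]] [-0.3855, -0.1489, 1.3723] [ 1.118 -0.546  0.711]
top [[468.84890932136597, 0.0, 261.21981622389364], [0.0, 468.84890932136597, 197.54155067003393], [0.0, 0.0, 1.0]] [[-0.0059, -0.9999, 0.0153], [-0.9986, 0.005, -0.0532], [0.0532, -0.0156, -0.9985]] [-0.0196, 0.5759, 1.6402] [0.488 0.003 1.669]
{'time': 0.1, 'joint_positions': array([-7.30580462e+01,  1.26723315e+01,  8.75203591e+01,  7.33905790e-05,
        7.99095660e+01, -7.22369647e+00]), 'qvel': array([-0.0614501 , -0.09667464, -0.05935924, -0.03766686, -0.0994234 ,
       -0.07588798]), 'tau': array([ 2.30914819e-03, -4.98242927e+01, -3.90546584e+01, -2.19484500e-04,
        5.63372945e-03, -6.31723196e-06]), 'tcp_pos': array([ 0.25570809, -0.56969288,  0.23028062]), 'ee_rot': array([[ 9.12365859e-01,  4.09375464e-01, -5.18863763e-04],
       [ 4.09375731e-01, -9.12364288e-01,  1.70762443e-03],
       [ 2.25666776e-04, -1.77038846e-03, -9.99998407e-01]]), 'force': array([-0.50902239, -0.51988507, -0.99487268]), 'wrist_torque': array([ 0.00130096, -0.02462665,  0.03166162]), 'gripper_force': 0.0, 'finger_gap': 0.08546323914479646}
```

View pics/scene0.png

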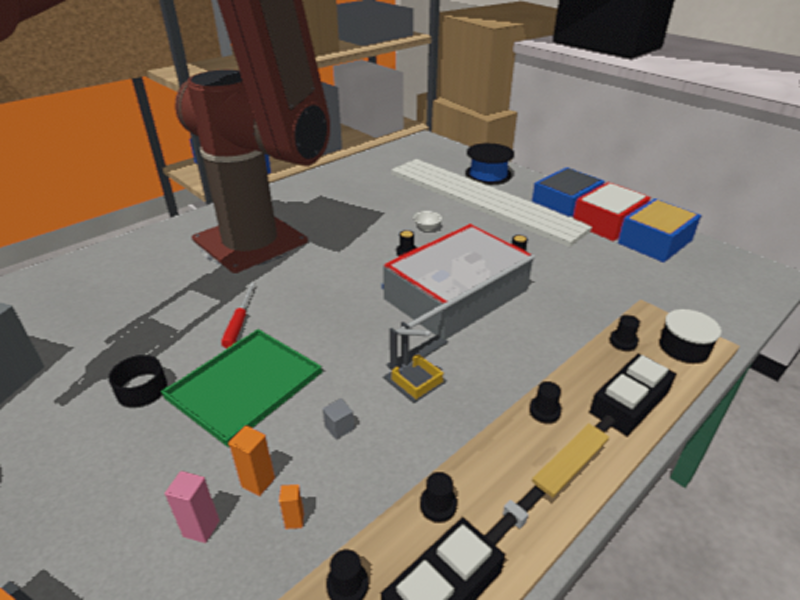

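View pics/top0.png

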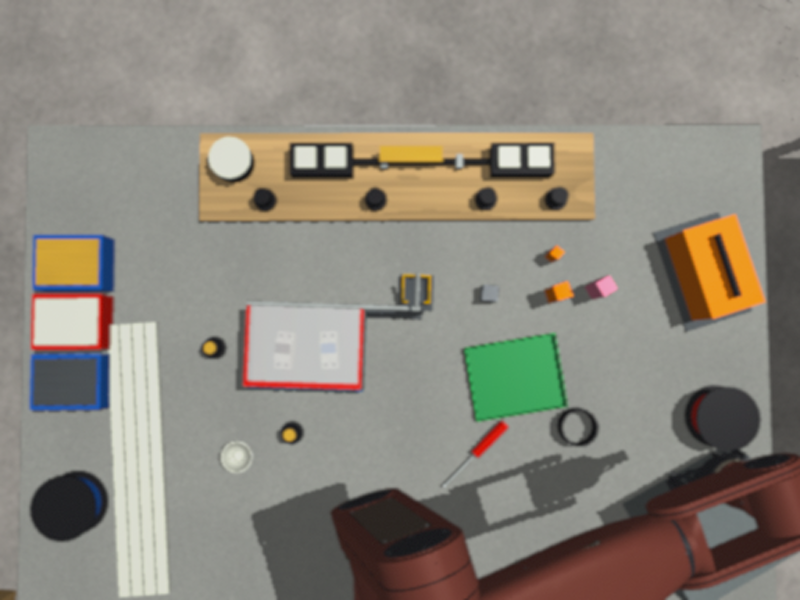

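The scene picture shows the large orange bar at (252,460). Its look-alikes there are the small orange bar (291,506), the pink bar (191,506), the grey stub (338,418) and the orange crate in the corner. In the top view the same parts are at (561,291), (557,253), (603,287), (489,293) and (715,265). I choose the larger orange one. The blue-toggle breaker looks to be the one at top (329,350). Next I'll check both choices in close crops.

```bash
python3 - <<'E'
import cv2
from bench import bot
t=bot.read_camera("top")["img"][:,:,::-1];s=bot.read_camera("scene")["img"][:,:,::-1]
cv2.imwrite("pics/topc.png",cv2.resize(t[150:280,150:400],None,fx=3.2,fy=3.2,interpolation=cv2.INTER_CUBIC))
cv2.imwrite("pics/scenec.png",cv2.resize(s[140:350,90:350],None,fx=2.8,fy=2.8,interpolation=cv2.INTER_CUBIC))
E
```

```text
(no output)
```

View pics/topc.png

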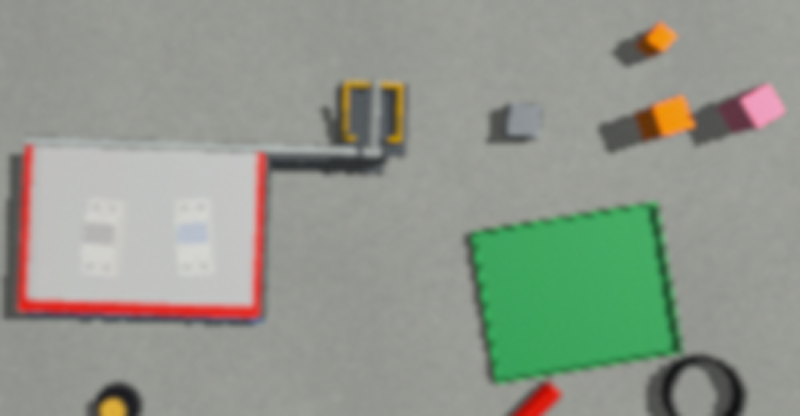

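View pics/scenec.png

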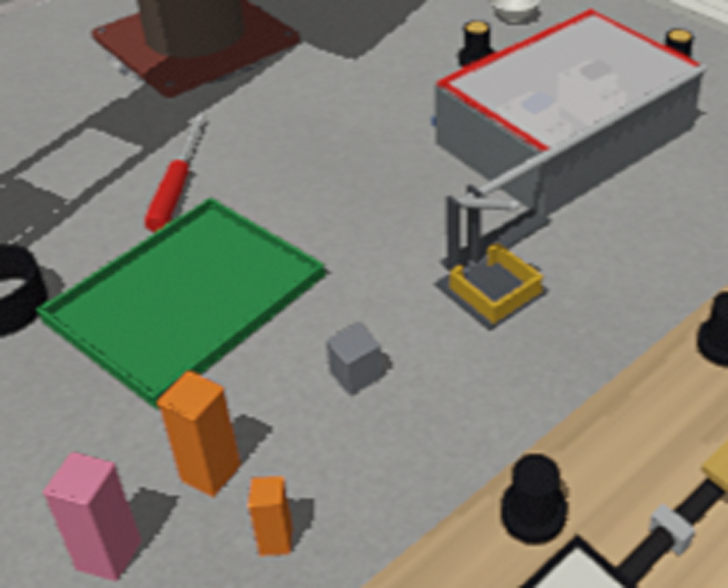

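The top crop shows the large orange bar's top face centred at (673,117). The blue-toggle breaker is at (192,233), with the black-toggle one at (99,234). The pocket is at (372,112), the tray spans corners (468,235) to (680,352), and the flap's free edge is at y≈315. Next I'll project these.

```bash
cat > h.py <<'E'
import numpy as np,cv2
from bench import bot
def ray(c,u,v,z):
    d=c["R"].T@np.linalg.solve(c["K"],[u,v,1]);o=-c["R"].T@c["t"];return o+d*(z-o[2])/d[2]
def TP(c,p,z):return ray(c,150+(p[0]+.5)/3.2-.5,150+(p[1]+.5)/3.2-.5,z)
def SP(c,p,z):return ray(c,90+(p[0]+.5)/2.8-.5,140+(p[1]+.5)/2.8-.5,z)
def goto(p,yaw):
    "shift in tool axes (mm) and yaw turn for TCP target p, tool pointing down with tool-y at yaw deg (world)"
    s=bot.observe();R=s["ee_rot"];d=R.T@(np.array(p)-s["tcp_pos"])*1e3
    y=np.degrees(np.arctan2(R[1,1],R[0,1]));a=(-(yaw-y)+90)%180-90
    print("tcp",s["tcp_pos"].round(4),"yaw",round(y,1),"q6",s["joint_positions"].round(1),"slide",d.round(1),"az",round(a,2))
E
python3 - <<'E'
from h import *
t=bot.read_camera("top");s=bot.read_camera("scene")
def show(n,c,f,ps,z):
    q=np.array([f(c,p,z)[:2] for p in ps]);
    print(n,q.round(4).tolist(),"mean",q.mean(0).round(4))
    e=np.roll(q,-1,0)-q;print("  len",np.linalg.norm(e,axis=1).round(4),"ang",np.degrees(np.arctan2(e[:,1],e[:,0])).round(1))
show("tray T",t,TP,[(468,235),(656,204),(680,352),(494,382)],.018)
show("tray S",s,SP,[(40,312),(211,200),(326,269),(157,404)],.018)
show("flap T",t,TP,[(27,145),(266,152),(262,318),(20,313)],.086)
show("pocket T",t,TP,[(342,82),(405,82),(403,142),(342,142)],.03)
show("pocket S",s,SP,[(450,281),(497,247),(543,281),(491,323)],.03)
show("prop S",s,SP,[(189,373),(228,386),(197,418),(159,402)],.1)
show("breaker T",t,TP,[(192,233)],.074);show("breaker S",s,SP,[(541,103)],.074)
# orange top face in top image
h=cv2.cvtColor(t["img"],cv2.COLOR_RGB2HSV);m=cv2.inRange(h,(8,150,190),(22,255,255))
n,l,st,ce=cv2.connectedComponentsWithStats(m)
for i in range(1,n):
    if 15<st[i,4]<600: 
        r=cv2.minAreaRect(np.argwhere(l==i)[:,::-1].astype(np.float32));print(st[i],ce[i],r,ray(t,*ce[i],.1))
E
```

```text
tray T [[0.485, -0.1443], [0.5179, -0.3523], [0.3554, -0.3761], [0.3242, -0.1712]] mean [ 0.4206 -0.261 ]
  len [0.2106 0.1643 0.2072 0.1631] ang [ -81.  -171.7   98.7    9.5]
tray S [[0.3583, -0.3796], [0.3265, -0.1758], [0.4955, -0.1508], [0.5295, -0.355]] mean [ 0.4275 -0.2653]
  len [0.2063 0.1708 0.207  0.1729] ang [  98.9    8.4  -80.6 -171.8]
flap T [[0.5825, 0.3259], [0.5739, 0.0744], [0.3994, 0.079], [0.4064, 0.3322]] mean [0.4905 0.2029]
  len [0.2516 0.1745 0.2532 0.1763] ang [-92.  178.5  88.4  -2. ]
pocket T [[0.6534, -0.0066], [0.6531, -0.0757], [0.5871, -0.073], [0.5874, -0.0062]] mean [ 0.6202 -0.0404]
  len [0.0691 0.066  0.0668 0.0659] ang [-90.2 177.7  89.7  -0.3]
pocket S [[0.6008, -0.0818], [0.5976, -0.0156], [0.6619, -0.0173], [0.6665, -0.0913]] mean [ 0.6317 -0.0515]
  len [0.0662 0.0643 0.0741 0.0664] ang [ 92.7  -1.5 -86.4 171.8]
prop S [[0.5893, -0.3444], [0.621, -0.3295], [0.631, -0.3626], [0.5984, -0.3755]] mean [ 0.61  -0.353]
  len [0.035  0.0346 0.035  0.0324] ang [  25.1  -73.2 -158.5  106.3]
breaker T [[0.4889, 0.1535]] mean [0.4889 0.1535]
  len [0.]
[... 216 characters left out ...]
  8  42] [356.0952381  161.30952381] ((356.0000305175781, 161.50001525878906), (6.363961219787598, 6.363961219787598), 45.0) [ 0.692176   -0.34243544  0.1       ]
[354 180  13  12 104] [359.97115385 185.93269231] ((360.0000305175781, 185.99998474121094), (10.119288444519043, 10.119288444519043), 71.56504821777344) [ 0.60878277 -0.35413525  0.1       ]
[131 220   6   6  28] [133.5        222.21428571] ((133.50001525878906, 222.00003051757812), (4.949747085571289, 4.949747085571289), 45.0) [0.49125379 0.40407844 0.1       ]
[182 275   6   7  30] [184.6        278.16666667] ((184.75001525878906, 278.2500305175781), (5.656853675842285, 4.949747085571289), 45.0) [0.30518516 0.23392023 0.1       ]
```

```bash
python3 - <<'E'
from h import *
goto([.6095,-.3537,.16],109)
for n in("top","scene"):
    c=bot.read_camera(n);h=cv2.cvtColor(c["img"],cv2.COLOR_RGB2HSV);m=cv2.inRange(h,(18,120,60),(32,255,255))
    k=np.argwhere(m)[:,::-1]
    k=k[(k[:,0]>225)&(k[:,0]<290)&(k[:,1]>165)&(k[:,1]<260)] if n=="top" else k[(k[:,0]>240)&(k[:,0]<295)&(k[:,1]>220)&(k[:,1]<265)]
    u0,v0=k.min(0);u1,v1=k.max(0);print(n,len(k),u0,v0,u1,v1)
    f=lambda i:k[i]
    for q in(k[k[:,0].argmin()],k[k[:,0].argmax()],k[k[:,1].argmin()],k[k[:,1].argmax()]):print(q,ray(c,*q,.03).round(4))
    if n=="top":print(ray(c,(u0+u1)/2,(v0+v1)/2,.03).round(4), (ray(c,u0-.5,v0-.5,.03)-ray(c,u1+.5,v1+.5,.03)).round(4))
E
```

```text
tcp [ 0.2558 -0.57    0.2309] yaw -65.8 q6 [-73.1  12.6  87.5  -0.   79.9  -7.2] slide [411.2 -52.5  71. ] az 5.17
top 117 257 176 275 194
[257 177] [ 0.6473 -0.0082  0.03  ]
[275 176] [ 0.6505 -0.0714  0.03  ]
[258 176] [ 0.6508 -0.0117  0.03  ]
[272 194] [ 0.5873 -0.0604  0.03  ]
[ 0.619  -0.0396  0.03  ] [0.0671 0.0662 0.    ]
scene 368 251 227 283 255
[251 236] [ 0.5905 -0.0701  0.03  ]
[283 238] [ 0.6554 -0.0128  0.03  ]
[265 227] [ 0.5908 -0.0175  0.03  ]
[266 255] [ 0.6681 -0.0894  0.03  ]
```

```bash
python3 -m jog '{"slide":[[411,-52.5,0],[411,-52.5,0],[411,-52.5,0],[411,-52.5,0],[411,-52.5,0],[411,-52.5,0],[411,-52.5,0],[411,-52.5,0],[411,-52.5,0],[411,-52.5,40],[411,-52.5,71],[411,-52.5,71]],"angular":[[0,0,5.2],[0,0,5.2],[0,0,5.2],[0,0,5.2],[0,0,5.2],[0,0,5.2],[0,0,5.2],[0,0,5.2],[0,0,5.2],[0,0,5.2],[0,0,5.2],[0,0,5.2]],"claw":[50,50,50,50,50,50,50,50,50,50,50,50]}' 100
python3 - <<'E'
from h import *
s=bot.observe();print(s["finger_gap"],s["force"])
goto([.6095,-.3537,.054],109)
c=bot.read_camera("scene");i=c["img"][:,:,::-1][190:360,70:290]
cv2.imwrite("pics/s2.png",cv2.resize(i,None,fx=3.5,fy=3.5,interpolation=cv2.INTER_CUBIC))
E
```

```text
time: 1.6
tcp_pos: [0.6061, -0.3519, 0.1537]
ee_rot: [[0.946, 0.325, -0.009], [0.325, -0.946, 0.006], [-0.006, -0.009, -1.0]]
force: [-1.1, 0.7, -1.6]
finger_gap: 0.0685
gripper_force: 0.0
0.0684548178080069 [-1.05361153  0.74555042 -1.56333218]
tcp [ 0.6061 -0.3519  0.1537] yaw -71.0 q6 [-36.6  26.6  78.3  -0.   75.7  34.5] slide [ 3.3  3.7 99.7] az -0.02
```

View pics/s2.png

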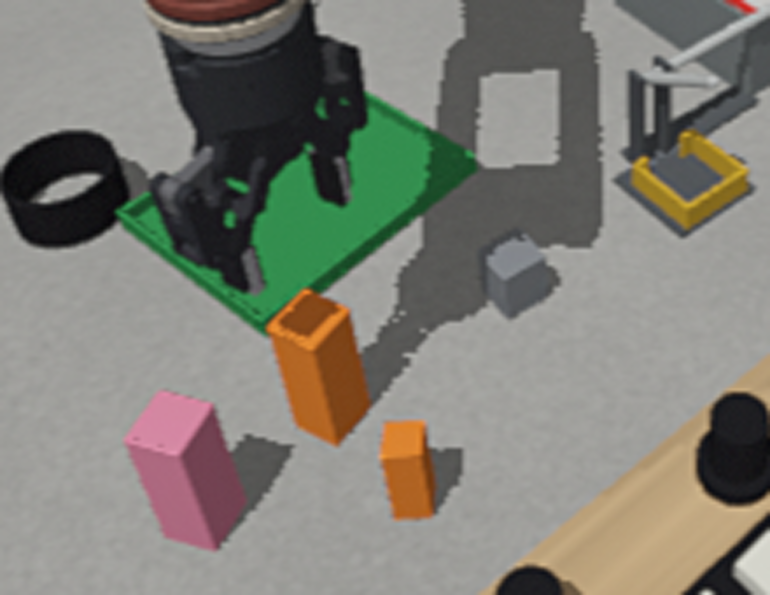

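The picture shows the open fingers, tips at (343,195) and (250,285), straddling a point above the large orange bar, whose top is at (311,315). I'll let the arm settle, then check the offset.

```bash
python3 -m jog '{"slide":[[0,0,0],[0,0,0],[0,0,0]],"angular":[[0,0,0],[0,0,0],[0,0,0]],"claw":[50,50,50]}' 100
python3 - <<'E'
from h import *
goto([.6095,-.3537,.054],109)
E
```

```text
time: 1.95
tcp_pos: [0.6102, -0.3551, 0.163]
ee_rot: [[0.946, 0.325, 0.003], [0.325, -0.946, -0.002], [0.002, 0.003, -1.0]]
force: [-0.2, -0.5, 0.2]
finger_gap: 0.0686
gripper_force: 0.0
tcp [ 0.6102 -0.3551  0.163 ] yaw -71.1 q6 [-36.6  26.2  77.8  -0.   75.8  34.5] slide [ -0.5  -1.9 109. ] az -0.06
```

```bash
python3 -m jog '{"slide":[[0,0,35],[0,0,70],[0,0,95],[0,0,107],[0,0,107],[0,0,107],[0,0,107],[0,0,107],[0,0,107],[0,0,107],[0,0,107],[0,0,107]],"angular":[[0,0,0],[0,0,0],[0,0,0],[0,0,0],[0,0,0],[0,0,0],[0,0,0],[0,0,0],[0,0,0],[0,0,0],[0,0,0],[0,0,0]],"claw":[50,50,50,50,50,50,255,255,255,255,255,255]}' 100
python3 - <<'E'
from h import *
goto([.620,-.042,.054],88)
E
```

```text
time: 3.15
tcp_pos: [0.6106, -0.355, 0.0556]
ee_rot: [[0.946, 0.325, 0.003], [0.325, -0.946, -0.002], [0.002, 0.003, -1.0]]
force: [0.6, 0.3, 5.7]
finger_gap: 0.0351
gripper_force: 100.4
tcp [ 0.6106 -0.355   0.0556] yaw -71.0 q6 [-36.6  32.4  81.4   0.   66.   34.5] slide [ 110.6 -292.9    0.9] az 20.97
```

```bash
python3 -m jog '{"slide":[[0,0,-40],[0,0,-85],[0,0,-130],[0,0,-165],[111,-293,-165],[111,-293,-165],[111,-293,-165],[111,-293,-165],[111,-293,-165],[111,-293,-165],[111,-293,-165],[111,-293,-165]],"angular":[[0,0,0],[0,0,0],[0,0,0],[0,0,0],[0,0,5],[0,0,10],[0,0,15],[0,0,21],[0,0,21],[0,0,21],[0,0,21],[0,0,21]],"claw":[255,255,255,255,255,255,255,255,255,255,255,255]}' 100
python3 -m jog '{"slide":[[0,0,0],[0,0,0],[0,0,0],[0,0,0],[0,0,0]],"angular":[[0,0,0],[0,0,0],[0,0,0],[0,0,0],[0,0,0]],"claw":[255,255,255,255,255]}' 100
python3 - <<'E'
from h import *
goto([.620,-.042,.22],88)
c=bot.read_camera("scene");i=c["img"][:,:,::-1][110:280,200:350]
cv2.imwrite("pics/s3.png",cv2.resize(i,None,fx=3.5,fy=3.5,interpolation=cv2.INTER_CUBIC))
E
```

```text
time: 4.35
tcp_pos: [0.6187, -0.0382, 0.218]
ee_rot: [[1.0, -0.032, -0.001], [-0.032, -1.0, 0.0], [-0.001, -0.0, -1.0]]
force: [0.1, -0.4, -2.3]
finger_gap: 0.0352
gripper_force: 100.9
time: 4.85
tcp_pos: [0.6191, -0.0417, 0.2182]
ee_rot: [[0.999, -0.037, -0.0], [-0.037, -0.999, 0.0], [-0.0, -0.0, -1.0]]
force: [0.6, -0.5, -2.3]
finger_gap: 0.0347
gripper_force: 100.9
tcp [ 0.6191 -0.0417  0.2182] yaw -92.1 q6 [-11.1  12.5  89.   -0.   78.5  81. ] slide [ 0.9  0.2 -1.8] az -0.1
```

View pics/s3.png

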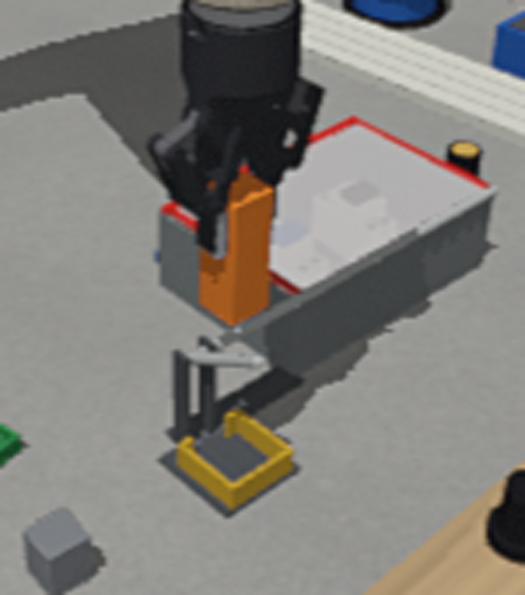

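The picture shows the bar held upright. Its foot's corners are at (200,308), (235,325) and (270,303), above the pocket, whose wall-top corners are (177,455), (232,490), (295,455) and (235,415). I'll compare these with the model's projections.

```bash
python3 - <<'E'
from h import *
c=bot.read_camera("scene")
def pr(X):
    p=c["K"]@(c["R"]@np.array(X)+c["t"]);p=p[:2]/p[2];return ((p+.5-[200,110])*3.5-.5).round(0).tolist()
def sq(x,y,z,h,yaw=-2):
    a=np.radians(yaw);C,S=np.cos(a),np.sin(a)
    return [pr([x+h*(C*i-S*j),y+h*(S*i+C*j),z]) for i,j in((-1,-1),(1,-1),(1,1),(-1,1))]
print("foot",sq(.6191,-.0417,.163,.018));print("pocket",sq(.620,-.042,.03,.033))
q=[ray(c,200+(u+.5)/3.5-.5,110+(v+.5)/3.5-.5,.03) for u,v in((177,455),(232,490),(295,455),(235,415))];print(np.round(q,4),np.mean(q,0))
t=bot.read_camera("top");h=cv2.cvtColor(t["img"],cv2.COLOR_RGB2HSV)
print(goto([.62,-.042,.054],88))
E
```

```text
foot [[199.0, 306.0], [233.0, 330.0], [271.0, 309.0], [236.0, 286.0]]
pocket [[172.0, 442.0], [230.0, 488.0], [293.0, 447.0], [235.0, 404.0]]
[[ 0.5994 -0.0811  0.03  ]
 [ 0.6545 -0.0764  0.03  ]
 [ 0.6614 -0.0156  0.03  ]
 [ 0.5978 -0.0174  0.03  ]] [ 0.62827488 -0.04761257  0.03      ]
tcp [ 0.6191 -0.0412  0.2183] yaw -92.1 q6 [-11.1  12.5  89.   -0.   78.5  81. ] slide [  0.9   0.8 164.3] az -0.06
None
```

The top and scene estimates of the pocket differ by about 8 mm, so I aim between them, within the 10 mm of play. I'll lower onto the lever and look before entering.

```bash
python3 -m jog '{"slide":[[4,3,0],[4,3,15],[4,3,30],[4,3,45],[4,3,60],[4,3,75],[4,3,90],[4,3,105],[4,3,115],[4,3,115],[4,3,115],[4,3,115]],"angular":[[0,0,0],[0,0,0],[0,0,0],[0,0,0],[0,0,0],[0,0,0],[0,0,0],[0,0,0],[0,0,0],[0,0,0],[0,0,0],[0,0,0]],"claw":[255,255,255,255,255,255,255,255,255,255,255,255]}' 120
python3 - <<'E'
from h import *
goto([.623,-.0445,.06],88)
c=bot.read_camera("scene");i=c["img"][:,:,::-1][110:280,200:350]
cv2.imwrite("pics/s4.png",cv2.resize(i,None,fx=3.5,fy=3.5,interpolation=cv2.INTER_CUBIC))
E
```

```text
time: 6.2
tcp_pos: [0.6239, -0.0441, 0.1039]
ee_rot: [[0.999, -0.036, 0.002], [-0.036, -0.999, -0.0], [0.002, 0.0, -1.0]]
force: [4.1, 0.6, -0.9]
finger_gap: 0.0348
gripper_force: 119.9
tcp [ 0.6239 -0.0441  0.1039] yaw -92.0 q6 [-11.3  19.3  93.7   0.   66.9  80.8] slide [-0.9  0.5 43.9] az -0.04
```

View pics/s4.png

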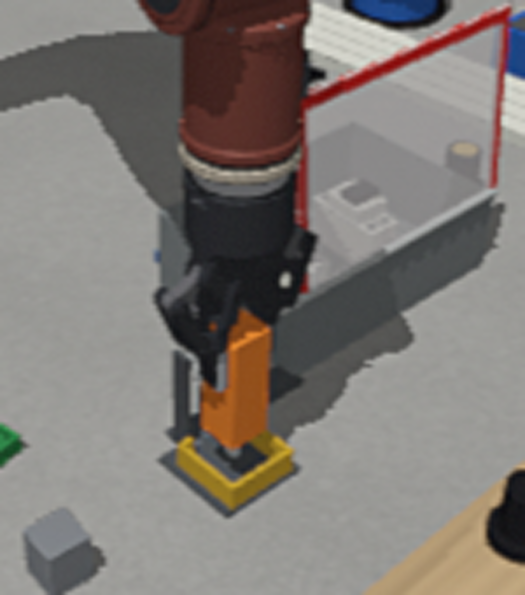

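The picture shows the flap upright and the bar's foot at (203,430), (236,452), (270,430). Lowered, it centres to within a few mm on the pocket at about (235,454). I'll go in.

```bash
python3 -m jog '{"slide":[[1,0,10],[1,0,20],[1,0,28],[1,0,35],[1,0,40],[1,0,42],[1,0,42],[1,0,42],[1,0,42]],"angular":[[0,0,0],[0,0,0],[0,0,0],[0,0,0],[0,0,0],[0,0,0],[0,0,0],[0,0,0],[0,0,0]],"claw":[255,255,255,255,255,255,255,255,255]}' 120
```

```text
time: 7.15
tcp_pos: [0.6243, -0.0442, 0.0616]
ee_rot: [[0.999, -0.035, 0.001], [-0.035, -0.999, -0.0], [0.001, 0.0, -1.0]]
force: [3.3, -1.0, -3.6]
finger_gap: 0.0346
gripper_force: 119.9
```

```bash
python3 -m jog '{"slide":[[0,0,1],[0,0,2],[0,0,2.5],[0,0,2.5],[0,0,2.5]],"angular":[[0,0,0],[0,0,0],[0,0,0],[0,0,0],[0,0,0]],"claw":[255,255,255,255,255]}' 60
```

```text
time: 7.65
tcp_pos: [0.6243, -0.044, 0.0596]
ee_rot: [[0.999, -0.035, 0.001], [-0.035, -0.999, -0.0], [0.001, 0.0, -1.0]]
force: [-0.3, 0.2, 4.6]
finger_gap: 0.035
gripper_force: 120.4
```

```bash
python3 -m jog '{"slide":[[0,0,0],[0,0,0],[0,0,0],[0,0,0],[0,0,0],[0,0,-20],[0,0,-55],[0,0,-100],[0,0,-145],[0,0,-145],[0,0,-145]],"angular":[[0,0,0],[0,0,0],[0,0,0],[0,0,0],[0,0,0],[0,0,0],[0,0,0],[0,0,0],[0,0,0],[0,0,0],[0,0,0]],"claw":[40,40,40,40,40,40,40,40,40,40,40]}' 60
python3 - <<'E'
from h import *
goto([.492,.153,.19],88)
c=bot.read_camera("scene");i=c["img"][:,:,::-1][90:270,200:370]
cv2.imwrite("pics/s5.png",cv2.resize(i,None,fx=3.2,fy=3.2,interpolation=cv2.INTER_CUBIC))
E
```

```text
time: 8.75
tcp_pos: [0.625, -0.0442, 0.2057]
ee_rot: [[0.999, -0.035, 0.004], [-0.035, -0.999, -0.001], [0.004, 0.001, -1.0]]
force: [0.2, -0.6, 0.1]
finger_gap: 0.072
gripper_force: 0.0
tcp [ 0.625  -0.0442  0.2057] yaw -92.0 q6 [-11.3  13.7  89.   -0.   77.1  80.8] slide [-140.  -192.4   15.1] az -0.03
```

View pics/s5.png

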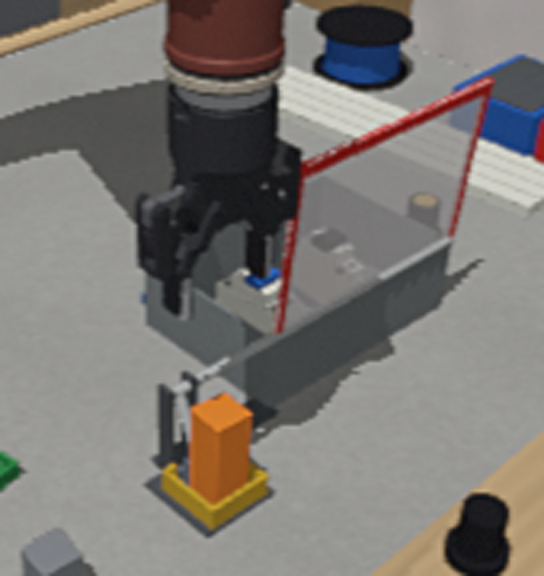

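The picture shows the bar standing in the pocket with its top at (222,410). The flap is propped upright and the blue toggle is visible at (262,278). I'll back off in -x clear of the flap, then measure the breaker.

```bash
python3 -m jog '{"slide":[[-40,0,0],[-80,0,0],[-120,0,0],[-140,0,0],[-140,0,0],[-140,0,0],[-140,0,0]],"angular":[[0,0,0],[0,0,0],[0,0,0],[0,0,0],[0,0,0],[0,0,0],[0,0,0]],"claw":[0,0,0,0,0,0,0]}' 60
python3 - <<'E'
from h import *
c=bot.read_camera("top");s=bot.read_camera("scene")
a=cv2.resize(c["img"][:,:,::-1][185:255,150:240],None,fx=6,fy=6,interpolation=cv2.INTER_CUBIC)
b=cv2.resize(s["img"][:,:,::-1][140:220,240:340],None,fx=5.25,fy=5.25,interpolation=cv2.INTER_CUBIC)[:420,:240]
cv2.imwrite("pics/b6.png",np.hstack([a,b]))
for n,d in(("top",c),("scene",s)):
    h=cv2.cvtColor(d["img"],cv2.COLOR_RGB2HSV);m=cv2.inRange(h,(105,120,60),(125,255,255))
    k=np.argwhere(m)[:,::-1];lo,hi=((190,200),(240,245)) if n=="top" else ((250,150),(310,210))
    k=k[(k>lo).all(1)&(k<hi).all(1)]
    if len(k):print(n,len(k),k.mean(0),k.min(0),k.max(0),ray(d,*k.mean(0),.074).round(4))
goto([.492,.153,.19],88)
E
```

```text
time: 9.5
tcp_pos: [0.4848, -0.0392, 0.2033]
ee_rot: [[0.999, -0.036, -0.0], [-0.036, -0.999, 0.0], [-0.0, -0.0, -1.0]]
force: [-0.0, -0.4, 0.8]
finger_gap: 0.0857
gripper_force: 0.0
top 43 [208.90697674 222.55813953] [205 220] [213 225] [0.4887 0.156  0.074 ]
scene 47 [281.78723404 175.78723404] [277 173] [286 179] [0.4917 0.1521 0.074 ]
tcp [ 0.4848 -0.0392  0.2034] yaw -92.0 q6 [-13.9  -5.4 109.4   0.   76.   78.1] slide [   0.4 -192.3   13.5] az -0.03
```

View pics/b6.png

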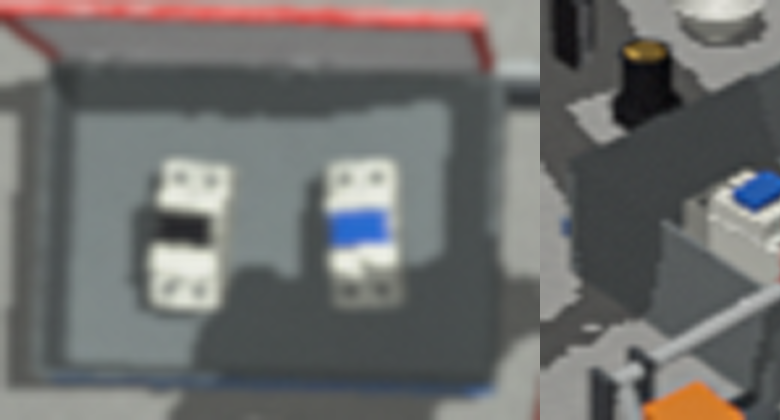

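The picture shows the blue-toggle breaker at (365,233) in the left pane, tilted about +2°. The black-toggle one is at (190,233). Its centre works out at about (0.490, 0.154). I'll move over it.

```bash
python3 -m jog '{"slide":[[0,-50,0],[0,-100,0],[-2,-150,0],[-2,-193,0],[-2,-193,0],[-2,-193,0],[-2,-193,0],[-2,-193,0],[-2,-193,0]],"angular":[[0,0,0],[0,0,-2],[0,0,-4],[0,0,-4],[0,0,-4],[0,0,-4],[0,0,-4],[0,0,-4],[0,0,-4]],"claw":[0,0,0,0,0,0,0,0,0]}' 40
python3 - <<'E'
from h import *
goto([.490,.154,.027],92)
E
```

```text
time: 10.5
tcp_pos: [0.4892, 0.1527, 0.2038]
ee_rot: [[0.999, 0.032, -0.0], [0.032, -0.999, -0.0], [-0.0, 0.0, -1.0]]
force: [0.3, 0.3, -0.4]
finger_gap: 0.085
gripper_force: 0.0
tcp [0.4892 0.1527 0.2038] yaw -88.1 q6 [  8.5  -1.6 105.8  -0.   75.8  96.7] slide [  0.9  -1.3 176.8] az -0.14
```

```bash
python3 -m jog '{"slide":[[1,-1,45],[1,-1,90],[1,-1,125],[1,-1,150],[1,-1,165],[1,-1,175],[1,-1,175],[1,-1,175]],"angular":[[0,0,0],[0,0,0],[0,0,0],[0,0,0],[0,0,0],[0,0,0],[0,0,0],[0,0,0]],"claw":[0,0,0,0,0,0,0,0]}' 40
python3 -m jog '{"slide":[[0,0,0],[0,0,0],[0,0,0],[0,0,0],[0,0,0],[0,0,0],[0,0,0],[0,0,0]],"angular":[[0,0,0],[0,0,0],[0,0,0],[0,0,0],[0,0,0],[0,0,0],[0,0,0],[0,0,0]],"claw":[255,255,255,255,255,255,255,255]}' 50
```

```text
time: 11.3
tcp_pos: [0.4906, 0.1546, 0.0295]
ee_rot: [[0.999, 0.034, 0.001], [0.034, -0.999, 0.0], [0.001, -0.0, -1.0]]
force: [-0.3, 0.0, -0.7]
finger_gap: 0.0854
gripper_force: 0.0
time: 12.1
tcp_pos: [0.4905, 0.155, 0.0296]
ee_rot: [[0.999, 0.034, 0.001], [0.034, -0.999, 0.0], [0.001, -0.0, -1.0]]
force: [-0.4, -1.1, 7.4]
finger_gap: 0.0356
gripper_force: 51.0
```

```bash
python3 -m jog '{"slide":[[0,0,-40],[0,0,-85],[0,0,-130],[0,0,-155],[0,0,-155],[0,0,-155]],"angular":[[0,0,0],[0,0,0],[0,0,0],[0,0,0],[0,0,0],[0,0,0]],"claw":[255,255,255,255,255,255]}' 50
python3 - <<'E'
from h import *
s=bot.observe();print(s["force"],s["finger_gap"],s["gripper_force"])
goto([.424,-.263,.18],92)
E
```

```text
time: 12.7
tcp_pos: [0.4895, 0.1549, 0.183]
ee_rot: [[0.999, 0.034, -0.0], [0.034, -0.999, -0.0], [-0.0, 0.0, -1.0]]
force: [-0.9, -0.3, -2.6]
finger_gap: 0.035
gripper_force: 51.0
[-0.92993861 -0.29604645 -2.64306421] 0.034990847490145874 50.96961110830307
tcp [0.4895 0.1549 0.183 ] yaw -88.0 q6 [  8.7  -0.4 106.9   0.   73.5  96.8] slide [-79.8 415.4   3.1] az -0.03
```

```bash
python3 -m jog '{"slide":[[-8,42,0],[-16,84,0],[-24,126,0],[-32,168,0],[-40,210,0],[-48,252,0],[-56,294,0],[-64,336,0],[-72,378,0],[-80,415,0],[-80,415,0],[-80,415,0]],"angular":[[0,0,0],[0,0,0],[0,0,0],[0,0,0],[0,0,0],[0,0,0],[0,0,0],[0,0,0],[0,0,0],[0,0,0],[0,0,0],[0,0,0]],"claw":[255,255,255,255,255,255,255,255,255,255,255,255]}' 50
python3 -m jog '{"slide":[[0,0,0],[0,0,0],[0,0,0],[0,0,0],[0,0,0]],"angular":[[0,0,0],[0,0,0],[0,0,0],[0,0,0],[0,0,0]],"claw":[255,255,255,255,255]}' 50
python3 - <<'E'
from h import *
goto([.424,-.263,.032],92)
E
```

```text
time: 13.9
tcp_pos: [0.4226, -0.2621, 0.1809]
ee_rot: [[0.999, 0.032, -0.004], [0.032, -0.999, 0.004], [-0.004, -0.004, -1.0]]
force: [-0.6, 0.3, -1.8]
finger_gap: 0.0357
gripper_force: 51.3
time: 14.4
tcp_pos: [0.4244, -0.2622, 0.184]
ee_rot: [[0.999, 0.035, 0.0], [0.035, -0.999, -0.0], [0.0, 0.0, -1.0]]
force: [-0.5, 0.3, -2.0]
finger_gap: 0.0352
gripper_force: 51.4
tcp [ 0.4244 -0.2622  0.184 ] yaw -88.0 q6 [-40.8  -2.5 108.9  -0.   73.6  47.2] slide [ -0.5   0.7 152. ] az 0.02
```

```bash
python3 -m jog '{"slide":[[0,0,40],[0,0,80],[0,0,115],[0,0,135],[0,0,145],[0,0,150],[0,0,152],[0,0,153],[0,0,153],[0,0,153]],"angular":[[0,0,0],[0,0,0],[0,0,0],[0,0,0],[0,0,0],[0,0,0],[0,0,0],[0,0,0],[0,0,0],[0,0,0]],"claw":[255,255,255,255,255,255,255,255,255,255]}' 50
```

```text
time: 15.4
tcp_pos: [0.4248, -0.2631, 0.0317]
ee_rot: [[0.999, 0.034, 0.001], [0.034, -0.999, -0.001], [0.001, 0.001, -1.0]]
force: [0.1, 0.6, -1.8]
finger_gap: 0.0355
gripper_force: 51.4
```

About 1 mm above the floor. I'll lower a touch, release and retreat.

```bash
python3 -m jog '{"slide":[[0,0,1],[0,0,1.5],[0,0,1.5],[0,0,1.5],[0,0,1.5],[0,0,1.5],[0,0,1.5],[0,0,1.5],[0,0,-30],[0,0,-75],[0,0,-120],[0,0,-160]],"angular":[[0,0,0],[0,0,0],[0,0,0],[0,0,0],[0,0,0],[0,0,0],[0,0,0],[0,0,0],[0,0,0],[0,0,0],[0,0,0],[0,0,0]],"claw":[255,255,255,0,0,0,0,0,0,0,0,0]}' 50
python3 -m jog '{"slide":[[-30,40,0],[-30,80,0],[-30,120,0],[-30,120,0],[-30,120,0]],"angular":[[0,0,0],[0,0,0],[0,0,0],[0,0,0],[0,0,0]],"claw":[0,0,0,0,0]}' 50
python3 - <<'E'
from h import *
c=bot.read_camera("scene");cv2.imwrite("pics/s7.png",cv2.resize(c["img"][:,:,::-1][90:330,80:370],None,fx=2.5,fy=2.5,interpolation=cv2.INTER_CUBIC))
E
```

```text
time: 16.6
tcp_pos: [0.4242, -0.2626, 0.193]
ee_rot: [[0.999, 0.034, 0.001], [0.034, -0.999, -0.001], [0.001, 0.001, -1.0]]
force: [1.3, -1.0, -0.5]
finger_gap: 0.0853
gripper_force: 0.0
time: 17.1
tcp_pos: [0.3978, -0.3839, 0.1902]
ee_rot: [[0.999, 0.033, -0.001], [0.033, -0.999, 0.001], [-0.001, -0.001, -1.0]]
force: [0.1, 0.6, -0.1]
finger_gap: 0.0856
gripper_force: 0.0
```

View pics/s7.png

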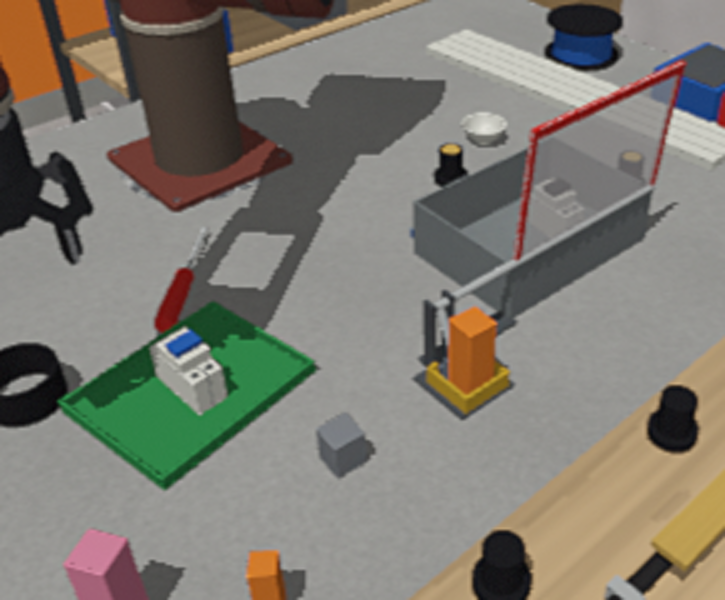

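The picture shows the breaker toggle up in the tray at (190,365), the bar in the pocket at (470,350), the flap upright, and the gripper clear of everything.

```bash
python3 -c "
from bench import bot
print(bot.job_done())"
```

```text
the job is handed in; nothing more can be done
None
```

The job is handed in at about 17 s: the orange bar stands in the pocket propping the flap open, and the blue-toggle breaker sits toggle up on the green tray's floor with the gripper clear; no verdict came back.

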